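# Sleeve the spigot and hold the gauge shutter half open

### The job

Get the optical diameter gauge ready for a reading: push the plain tall sleeve fully down onto the gauge's upright spigot and let go of it. Then, with the fingers, slide the sprung shutter by its upright lug to half of its travel (the bold middle mark), never running it up to its far stop, and finish while still holding it there against the spring. Leave the other things on the bench where they are.

Things in the scene. Friction and masses are not known exactly. Their poses are not given: they have to be found in the camera images.
- gauge: Optical gauge, fixed, yaw up to 25 deg. Origin on the bench, z up. Steel plate x -110..110, y -110..180, z to 16 mm. On it: grey lamp house x -95..95, y -100..-30, z to 85, with rails (to z 91) and sprung shutter on top, far stop block at x 79..95 (to z 101), spring tube beyond; spigot at (-35, 55); grey receiver box x -80..10, y 135..175, z to 80. The shutter opens along the gauge's +x.
- spigot_foot (a point): Foot of the spigot, on its axis, on the base plate's top (16 mm above the bench); same axes as the gauge. The spigot is an upright steel pin 22 mm in diameter, 40 tall, the top 5 mm tapered to 14 mm diameter. A fully seated sleeve stands on the plate with its origin at this point.
- sleeve: The plain tall sleeve: a steel tube, outside diameter 36 mm, bore 25 mm right through, 60 tall, about 0.24 kg, standing upright on the bench. Origin at the centre of its underside, z up along its axis.
- shutter (a joint): Travel of the sprung shutter in metres: 0 = closed (where the spring returns it), 0.070 = far stop, 0.035 = half travel. It grows as the shutter slides along the gauge's +x. The spring pushes back with about 3.6 N at 0, 7.8 N at half and 12 N at the far stop.
- lug_top (a point): Centre of the top of the shutter's lug, 135 mm above the bench; axes as the gauge's. The lug is an upright aluminium block to take or push the shutter by: 14 mm along the slide (x), 26 across (y), 42 tall, its foot (93 mm above the bench) on a 50 x 32 mm carriage plate. It moves with the shutter.
- half_mark (a point): Where the centre of the lug's top is at half travel: fixed to the gauge at (0, -65, 135) mm, in line with the bold middle one of three engraved marks on the lamp house top and rail (the thin outer ones are at closed and at far stop).
- ring_gauge: Bystander: short thick steel ring 60 mm in diameter, bore 25, 18 tall, flat on the bench. Origin under its centre.
- setting_plug: Bystander: solid steel setting plug standing upright, foot 38 mm in diameter, body 26, thin stub 14 on top, 68 tall. Origin under its centre.
- gauge_block: Bystander: small steel block 30 x 9 x 12 mm lying on the gauge's base plate, beyond the spigot. Origin under its centre.
- screwdriver: Bystander: screwdriver lying on the bench, right of the robot.
- cleaner: Bystander: white bottle 52 mm in diameter, 130 tall, standing on the right. Origin under its centre.
- cup: Bystander: black cup 72 mm wide, 75 tall, at the far side. Origin under its centre.
Not all that is in view belongs to the job. Leave any blue or purple look-alike of the sleeve alone.

How it is judged:
By the outcome, as a careful person would: the job done as asked, in the order asked, and still so for the second after the job is handed in, while the arm keeps its last pose, push and grip.
It also fails if it takes over 51 s, if anything falls off the work surface, if the arm or the gripper's body presses on something with over 40 N, if the wrist force passes 120 N, or if a joint passes its speed limit or range.

### The arm

A 6-joint arm with a two-finger parallel gripper is mounted at the origin on the work surface. World frame = base frame: x ahead of the robot, y to its left, z up, the work surface at z = 0. Lengths are in mm, angles in rad, forces in N, time in s.
With the tool pointing down it reaches from about 275 to 750 mm from the base axis. Payload 10.2 kg.
Tool frame: the origin (TCP) lies at the very end of the fingers, on their centre line; the grasp point (between the pads) lies 19 mm behind it; z points along the fingers, y is the line along which they close (so a half turn about z gives the same grasp; the last joint's range is limited). The gripper opens to 85 mm and grips with 20 to 120 N. Pads are 22 mm wide; open, the fingers measure 114 mm over their backs; the gripper's body (76 mm by 85 mm) begins 54 mm behind the grasp point. The pads swing forward as they close: fully open they stand 13 mm farther back than shut.
Start: joints at [-0.223, 0.313, 1.498, -0, 1.331, -0.223], TCP at [525.006, -0.013, 231.294] pointing down, gripper open.
Joint ranges: [-2.94, 2.94], [-0.97, 2.17], [0.19, 2.56], [-1.23, 4.37], [0.02, 3.11], [-2.88, 2.88]. Speed limits (rad/s): [2.39, 2.39, 3.01, 3.14, 3.14, 3.14].

### API

Orientations are given as a unit quaternion [w, x, y, z].
In Python, from rig import * gives the robot as it stands. The module is installed in compiled form; this text tells all that it offers.
- The arm moves only by the shell command python3 -m crank 'ROWS' [FORCE]. ROWS is JSON, a list that holds one entry, the list of rows, each a list of 7 numbers: the shift along the tool's x, y, z in units of 25 mm (1.0 is 25 mm), then the turn, a rotation vector about the tool's x, y, z in units of 8 degrees (1.0 is 8 degrees), then the finger opening in mm, from 0 to 85.4. A call has exactly 8 rows; each row shifts and turns the commanded pose from where the row before left it, along the tool's axes as they then stand; what a row does not reach is not made up. A row lasts 1/10 s, in which the tool goes at most 50 mm and 8.59 degrees, less where a joint would pass 70% of its speed; a pose out of reach is approached as far as the arm can. A call is refused whole if a number of a shift passes 1 or a number of a turn 1, either way. A call with a gripper value outside its range is refused whole. The fingers move at their own pace and stop on an object; FORCE is the grip in N (left out, the last holds). Time passes only in rows, so rows that do not move let the fingers close, or fill a call up. It gives the time, the measured TCP pose, the force, the opening and the grip force at its end, in the units of the state.
- sense(): the state, without advancing time (a new reading comes with each control period).
- capture(name): name is "scene" or "side" or "wrist"; returns the picture (384x512x3 uint8, blue, green, red); there is no depth.
- camera_model(name): a dict with "fx", "fy", "cx", "cy" (pixels), "k1" (the pictures are not rectified: a ray, as slopes to the right and down, at radius r is drawn at 1 + k1 r^2 times it, then the intrinsics apply), "world_from_camera" (4x4, takes a point from camera to world coordinates); the wrist camera has in their place "T_tool_cam" (4x4, takes a point from camera to tool coordinates, whose origin is the TCP and whose axes are the flange's). Camera axes: x right, y up, looking along -z (the intrinsics and any distortion apply to the point x, -y, -z); pixel columns grow to the right and rows downward; lengths in mm; the calibration is good to about 2 mm. A picture is of the moment at which its call begins: read the wrist's pose just before it. camera_model takes no time and is no camera call.
- finish_job(): hands the job in; it is judged then, once.
The state is a dict: "time_s": time; "joints": joint angles; "dq": joint speeds; "tau": joint torques, N m; "eef_pos": TCP position; "ee_rot": TCP orientation; "force": force on the tool from outside, world axes, zero at the start; "wrist_torque": the same for the moment, N m; "grip_width": opening from 0.0 (shut) to 1.0 (fully open); "grip_force": force on a finger pad.
Only numpy, scipy, OpenCV 4.12 (cv2) and the standard library are available. Lean on these libraries where they do the work, as an engineer would, in place of code of your own. Each camera call takes 0.05 s, during which the arm holds its last target. There are 200 camera calls.

## Working session

There is one attempt and no reset: what is moved stays moved. The work goes in short steps, Python scripts to look and compute and a shell command to move; the robot and the scene stay as the last step left them, time stands still between calls to the robot, and variables do not carry over. Pictures are saved under pics/ and viewed, at most 10 in all, crops included, and the job is handed in when it is done.

```bash
mkdir -p pics; python3 - <<'E'
from rig import *
import cv2
s=sense();print(s['eef_pos'],s['ee_rot'],s['time_s'])
for n in("scene","side","wrist"):
    m=camera_model(n);print(n,{k:(v.round(3).tolist() if hasattr(v,'round') and hasattr(v,'tolist') else v) for k,v in m.items()})
    im=capture(n);cv2.imwrite(f'pics/{n}0.png',im)
a=[cv2.imread(f'pics/{n}0.png') for n in("scene","side")]
E
```

```text
[5.24748493e+02 5.34673093e-02 2.30724379e+02] [-5.58496428e-04  7.07112030e-01  7.07101230e-01 -3.38759906e-04] 0.0
scene {'fx': 360.89944639097365, 'fy': 360.89944639097365, 'cx': 254.6043076994114, 'cy': 192.1294380225395, 'k1': 0.02752743640659904, 'world_from_camera': [[0.204, -0.766, 0.61, 1173.151], [0.979, 0.152, -0.136, -197.38], [0.011, 0.625, 0.781, 857.726], [0.0, 0.0, 0.0, 1.0]]}
side {'fx': 471.37065584336824, 'fy': 471.37065584336824, 'cx': 245.02767124904804, 'cy': 191.36750804632683, 'k1': -0.12419342102430372, 'world_from_camera': [[-0.703, 0.407, -0.584, -369.187], [-0.712, -0.419, 0.564, 827.848], [-0.015, 0.812, 0.583, 1045.166], [0.0, 0.0, 0.0, 1.0]]}
wrist {'fx': 309.2683291654768, 'fy': 309.2683291654768, 'cx': 262.5321999948557, 'cy': 192.65853330601954, 'k1': -0.04092415785154604, 'T_tool_cam': [[-0.001, 0.96, 0.279, 70.184], [1.0, 0.0, 0.0, -0.129], [0.0, 0.279, -0.96, -141.592], [0.0, 0.0, 0.0, 1.0]]}
```

View pics/scene0.png

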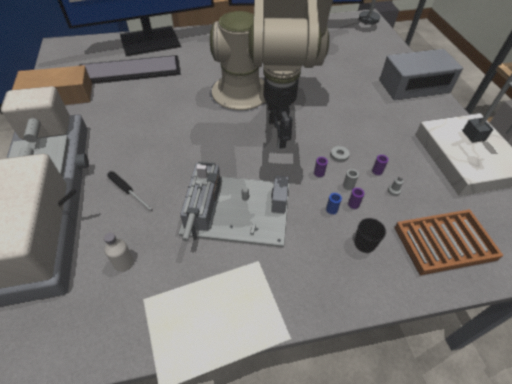

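View pics/side0.png

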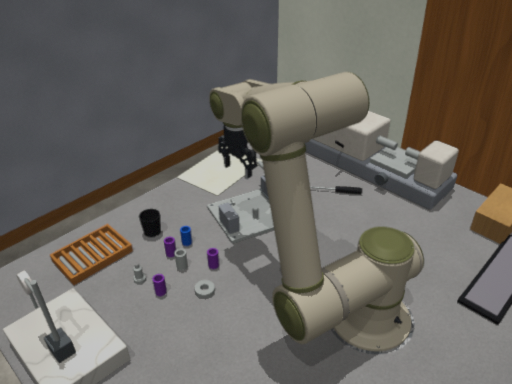

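Grey candidates for the sleeve in the scene view are the tube at (351,179), the setting plug with its thin stub at (397,186), and the blue and purple look-alikes at (320,167), (380,164), (356,198) and (333,204). The plain grey tube at (351,179) fits the description. I'll confirm it in an enlarged crop.

```bash
cat >h.py <<'E'
import numpy as np,cv2
from rig import camera_model
def _p(n,T=None):
    m=camera_model(n)
    W=np.array(m['world_from_camera']) if T is None else T@np.array(m['T_tool_cam'])
    return m,W
def toolT(s):
    from scipy.spatial.transform import Rotation as R
    T=np.eye(4);T[:3,:3]=R.from_quat(np.roll(s['ee_rot'],-1)).as_matrix();T[:3,3]=s['eef_pos'];return T
def proj(n,P,T=None):
    m,W=_p(n,T);p=(np.atleast_2d(P)-W[:3,3])@W[:3,:3]
    x=p[:,:2]*[1,-1]/-p[:,2:];x=x*(1+m['k1']*(x**2).sum(1,keepdims=True))
    return x*[m['fx'],m['fy']]+[m['cx'],m['cy']]
def ray(n,uv,z,T=None):
    m,W=_p(n,T);d=(np.atleast_2d(uv)-[m['cx'],m['cy']])/[m['fx'],m['fy']];x=d
    for _ in range(20): x=d/(1+m['k1']*(x**2).sum(1,keepdims=True))
    r=np.c_[x[:,0],-x[:,1],-np.ones(len(x))]@W[:3,:3].T
    return W[:3,3]+r*((z-W[2,3])/r[:,2:])
def crop(f,o,x,y,w,h,k):
    cv2.imwrite(o,cv2.resize(cv2.imread(f)[y:y+h,x:x+w],None,fx=k,fy=k,interpolation=cv2.INTER_CUBIC))
E
python3 - <<'E'
from h import *
crop('pics/scene0.png','pics/c1.png',170,145,130,110,6)
a=cv2.imread('pics/scene0.png')[145:225,305:415];b=cv2.imread('pics/side0.png')[215:305,125:235]
k=lambda i:cv2.resize(i,None,fx=7,fy=7,interpolation=cv2.INTER_CUBIC)[:, :770]
cv2.imwrite('pics/c2.png',k(a));crop('pics/side0.png','pics/c3.png',130,175,160,115,5)
E
```

```text
(no output)
```

View pics/c1.png

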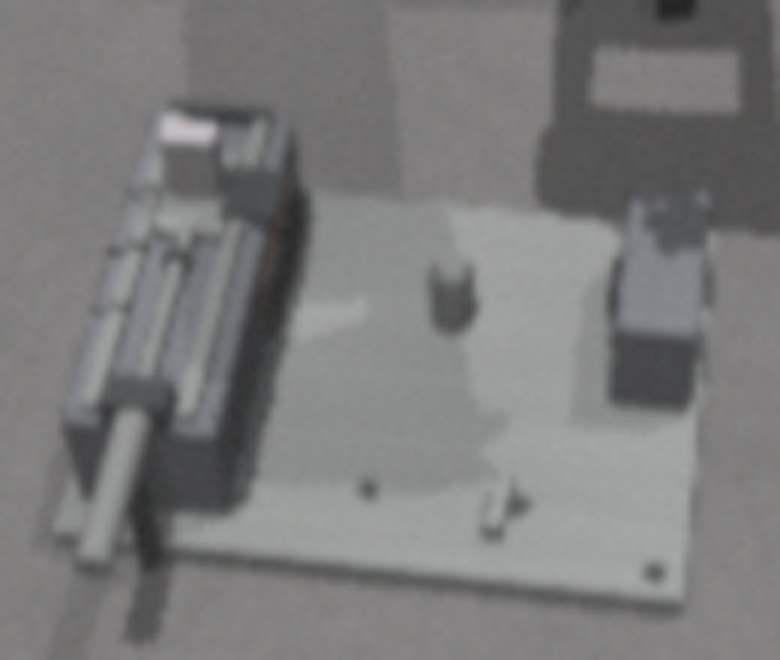

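View pics/c2.png

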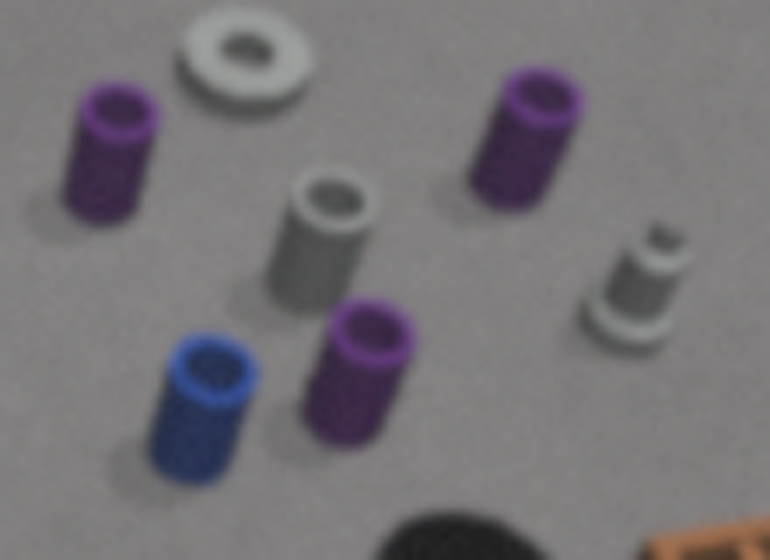

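View pics/c3.png

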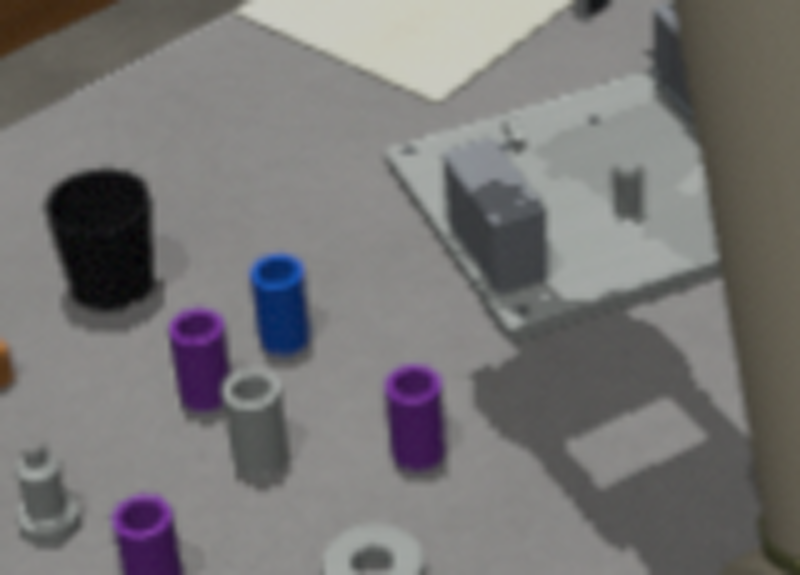

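The crops confirm it: the plain grey tube has its top ring at scene (352.6,172.9) and side (180.4,252.2), and the stepped plug and coloured tubes are something else. In the scene view, the spigot top is at c1 (453,270) and the lug top at c1 (189,130).

```bash
cat >fit.py <<'E'
from h import *
from scipy.optimize import least_squares
un=lambda p,x,y,k:(np.array(p,float)+.5)/k-.5+[x,y]
G={'scene':[((110,-110,16),(55,537)),((110,180,16),(683,599)),((-35,55,56),(453,268)),((10,175,80),(693,332)),((10,135,80),(612,328)),((-80,135,80),(633,195)),((95,-100,85),(68,415)),((95,-30,85),(222,432)),((-35,-65,135),(189,130))],
'side':[((110,180,16),(388,150)),((-110,180,16),(513,324)),((-35,55,56),(628,170)),((10,175,80),(446,150)),((-80,135,80),(545,210)),((-80,175,80),(500,226))]}
un_={'scene':(170,145,6),'side':(130,175,5)}
def w(q,P):
    c,s=np.cos(q[2]),np.sin(q[2]);P=np.array(P,float);return np.c_[q[0]+c*P[:,0]-s*P[:,1],q[1]+s*P[:,0]+c*P[:,1],P[:,2]]
def res(q,V):
    return np.concatenate([(proj(n,w(q,[a for a,_ in G[n]]))-[un(b,*un_[n]) for _,b in G[n]]).ravel() for n in V])
for V in(['scene'],['side'],['scene','side']):
    r=least_squares(res,[600,0,0],args=(V,),loss='soft_l1',x_scale=[10,10,.1]);print(V,r.x.round(3),r.fun.reshape(-1,2).round(1).tolist())
q=r.x
print('spigot',w(q,[(-35,55,16)]),'half',w(q,[(0,-65,135)]))
a=ray('scene',un((336,198),305,145,7),60);b=ray('side',un((254,388),130,175,5),60);print('sleeve',a,b)
for nm,p,z in(('ring',(247,50),18),('purpleL',(119,108),60),('purpleR',(371,332),60),('blue',(214,368),60),('plug',(665,238),68)):print(nm,ray('scene',un(p,305,145,7),z).round(0))
E
python3 fit.py
```

```text
['scene'] [ 5.46031e+02 -1.45111e+02 -3.24000e-01] [[-0.5, -1.0], [0.9, 0.2], [0.2, -0.3], [1.7, 0.5], [0.5, -0.3], [-0.2, -2.7], [-1.6, 0.6], [-0.7, 0.6], [0.0, -0.1]]
['side'] [ 5.39858e+02 -1.49939e+02 -3.35000e-01] [[-0.1, -0.4], [-0.2, 1.2], [0.7, -0.6], [-0.6, 0.2], [1.5, -0.2], [-0.6, 0.0]]
['scene', 'side'] [ 5.45067e+02 -1.46520e+02 -3.19000e-01] [[-0.9, -1.0], [0.6, -0.3], [-0.4, -0.6], [1.1, 0.1], [-0.0, -0.7], [-0.9, -3.1], [-2.0, 0.6], [-1.1, 0.5], [-0.6, -0.2], [-1.9, -0.0], [-1.2, 1.3], [-0.8, -0.8], [-2.1, 0.4], [0.3, -0.2], [-1.8, 0.2]]
spigot [[529.05390892 -83.32490331  16.        ]] half [[ 524.70929975 -208.24937797  135.        ]]
sleeve [[535.2832016  240.96876524  60.        ]] [[531.98501768 236.58668449  60.        ]]
ring [[406. 257.  18.]]
purpleL [[467. 167.  60.]]
purpleR [[607. 228.  60.]]
blue [[612. 159.  60.]]
plug [[589. 362.  68.]]
```

```bash
python3 -m crank '[[[1,0.04,0,0,0,0,60],[1,0.04,0,0,0,0,60],[1,0.04,0,0,0,0,60],[1,0.04,0,0,0,0,60],[1,0.04,0,0,0,0,60],[1,0.04,0,0,0,0,60],[1,0.04,0,0,0,0,60],[0.5,0.04,0.5,0,0,0,60]]]' 60
python3 -m crank '[[[0,0,0,0,0,0,60],[0,0,0,0,0,0,60],[0,0,0,0,0,0,60],[0,0,0,0,0,0,60],[0,0,0,0,0,0,60],[0,0,0,0,0,0,60],[0,0,0,0,0,0,60],[0,0,0,0,0,0,60]]]'
python3 - <<'E'
from rig import *
from h import *
s=sense();T=toolT(s);np.save('T1.npy',T);cv2.imwrite('pics/w1.png',cv2.resize(capture('wrist'),None,fx=1.5625,fy=1.5625,interpolation=cv2.INTER_CUBIC))
print(s['eef_pos'],proj('wrist',[[534,239,60],[534,239,0]],T))
E
```

```text
time_s: 0.95
eef_pos: [533.4, 189.2, 219.4]
ee_rot: [0.001, 0.707, 0.708, 0.001]
force: [0.5, -0.1, -0.3]
grip_width: 0.701
grip_force: 0.0
time_s: 1.75
eef_pos: [533.0, 187.5, 218.8]
ee_rot: [0.0, 0.707, 0.707, 0.0]
force: [0.4, -1.1, -0.1]
grip_width: 0.702
grip_force: 0.0
[533.0138092  187.45358102 218.83228645] [[263.76620166 123.32335822]
 [263.57047841 119.99271233]]
```

View pics/w1.png

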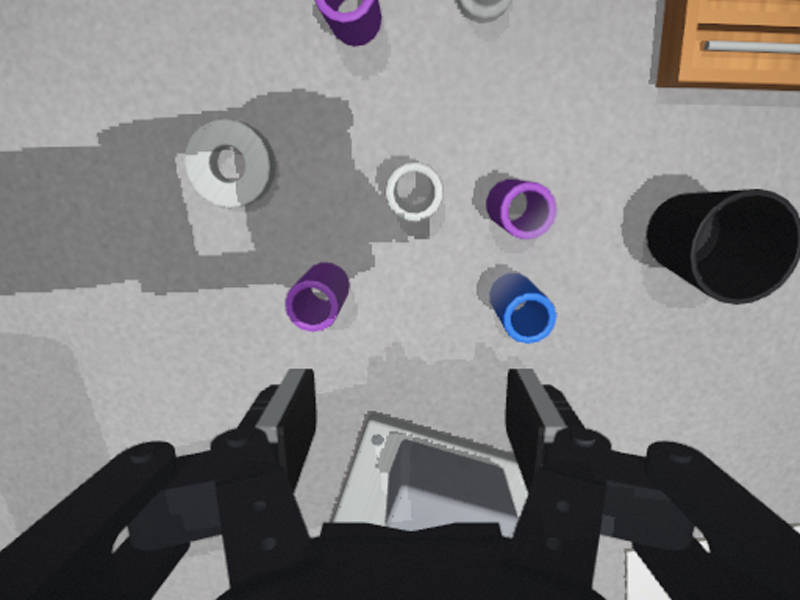

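The sleeve ring centres at (414,191) in this picture, raw (264.8,122.1). That puts it about (534.8,240), in agreement with the other views. The purple tube to its right leaves enough room for the finger.

```bash
python3 -m crank '[[[0.7,0.03,0.6,0,0,0,60],[0.7,0.04,0.6,0,0,0,60],[0.7,0,0.6,0,0,0,60],[0,0,0.8,0,0,0,60],[0,0,0.7,0,0,0,60],[0,0,0.5,0,0,0,60],[0,0,0.2,0,0,0,60],[0,0,0,0,0,0,60]]]' 60
python3 - <<'E'
from rig import *
from h import *
s=sense();T=toolT(s);cv2.imwrite('pics/w2.png',cv2.resize(capture('wrist')[100:384,80:440],None,fx=2,fy=2,interpolation=cv2.INTER_CUBIC))
print(s['eef_pos'],T[:3,2],proj('wrist',[[534.8,240,60],[534.8,240,0]],T))
E
```

```text
time_s: 2.6
eef_pos: [534.7, 240.0, 118.5]
ee_rot: [-0.0, 0.707, 0.707, -0.0]
force: [0.4, -0.6, 0.6]
grip_width: 0.701
grip_force: 0.0
[534.68436422 240.02809172 118.45439162] [-6.34118442e-04 -1.26388762e-04 -9.99999791e-01] [[263.05597587 209.55187111]
 [263.00066508 186.69476315]]
```

View pics/w2.png

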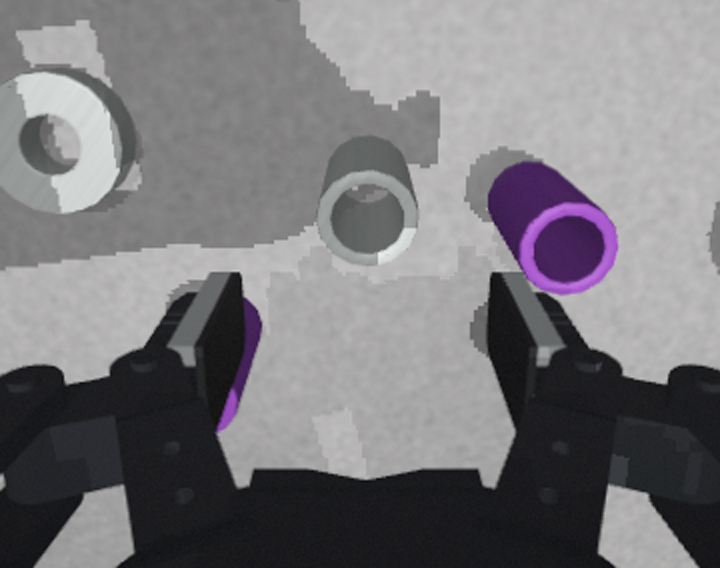

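Ring centre at picture (367,218), raw (263.3,208.8), within 1 mm of the prediction and midway between the pads. I'll go down, grip and lift.

```bash
python3 -m crank '[[[0,0,0.8,0,0,0,55],[0,0,0.8,0,0,0,55],[0,0,0.8,0,0,0,55],[0,0,0.7,0,0,0,55],[0,0,0.5,0,0,0,55],[0,0,0,0,0,0,55],[0,0,0,0,0,0,45],[0,0,0,0,0,0,40]]]' 60
python3 -m crank '[[[0,0,0,0,0,0,30],[0,0,0,0,0,0,25],[0,0,0,0,0,0,25],[0,0,0,0,0,0,25],[0,0,0,0,0,0,25],[0,0,-0.2,0,0,0,25],[0,0,-0.6,0,0,0,25],[0,0,-0.8,0,0,0,25]]]' 60
```

```text
time_s: 3.45
eef_pos: [535.4, 240.1, 30.0]
ee_rot: [0.001, 0.707, 0.707, 0.001]
force: [0.3, -0.3, -0.7]
grip_width: 0.467
grip_force: 0.0
time_s: 4.25
eef_pos: [534.3, 239.9, 69.5]
ee_rot: [-0.0, 0.707, 0.707, -0.001]
force: [0.0, 0.3, -1.6]
grip_width: 0.397
grip_force: 59.9
```

```bash
python3 -m crank '[[[0,0,-0.8,0,0,0,25],[-0.5,0,-0.8,0,0,0,25],[-1,0,-0.8,0,0,0,25],[-1,-0.03,-0.8,0,0,0,25],[-1,-0.03,-0.8,0,0,0,25],[-1,-0.03,-0.5,0,0,0,25],[-1,-0.03,-0.5,0,0,0,25],[-1,-0.03,-0.3,0,0,0,25]]]'
python3 -m crank '[[[-1,-0.03,0,0,0,0,25],[-1,-0.03,0,0,0,0,25],[-1,-0.03,0,0,0,0,25],[-1,0,0,0,0,0,25],[-1,0,0,0,0,0,25],[-1,0,0,0,0,0,25],[-1,0,0,0,0,0,25],[-1,0,0,0,0,0,25]]]'
python3 -m crank '[[[-0.5,0,0,0,0,0.3,25],[0,0,0,0,0,0.8,25],[0,0,0,0,0,0.8,25],[0,0,0,0,0,0.39,25],[0,0,0,0,0,0,25],[0,0,0,0,0,0,25],[0,0,0,0,0,0,25],[0,0,0,0,0,0,25]]]'
python3 - <<'E'
from rig import *
from h import *
s=sense();T=toolT(s);np.save('T3.npy',T);im=capture('wrist');cv2.imwrite('pics/w3.png',cv2.resize(im,None,fx=1.5625,fy=1.5625,interpolation=cv2.INTER_CUBIC))
print(s['eef_pos'],T[:3,:3].round(4).tolist(),proj('wrist',[[529,-83.3,56],[529,-83.3,16],[494,-192,135],[524.7,-208,135]],T)*1.5625)
E
```

```text
time_s: 5.05
eef_pos: [531.0, 76.5, 203.4]
ee_rot: [0.001, 0.707, 0.707, 0.001]
force: [0.7, -0.0, -1.9]
grip_width: 0.392
grip_force: 59.9
time_s: 5.85
eef_pos: [528.5, -123.5, 202.4]
ee_rot: [0.0, 0.707, 0.707, 0.0]
force: [0.5, 0.4, -2.0]
grip_width: 0.397
grip_force: 59.9
time_s: 6.65
eef_pos: [528.7, -134.9, 201.4]
ee_rot: [-0.0, 0.811, 0.586, -0.0]
force: [0.3, -0.3, -2.7]
grip_width: 0.399
grip_force: 59.9
[ 528.73803837 -134.89502493  201.37428537] [[0.3139, 0.9495, -0.0], [0.9495, -0.3139, 0.0], [0.0, -0.0, -1.0]] [[382.80460382 198.47895748]
 [386.08840089 193.97224406]
 [379.74252473 446.68681864]
 [448.7365714  456.34915837]]
```

View pics/w3.png

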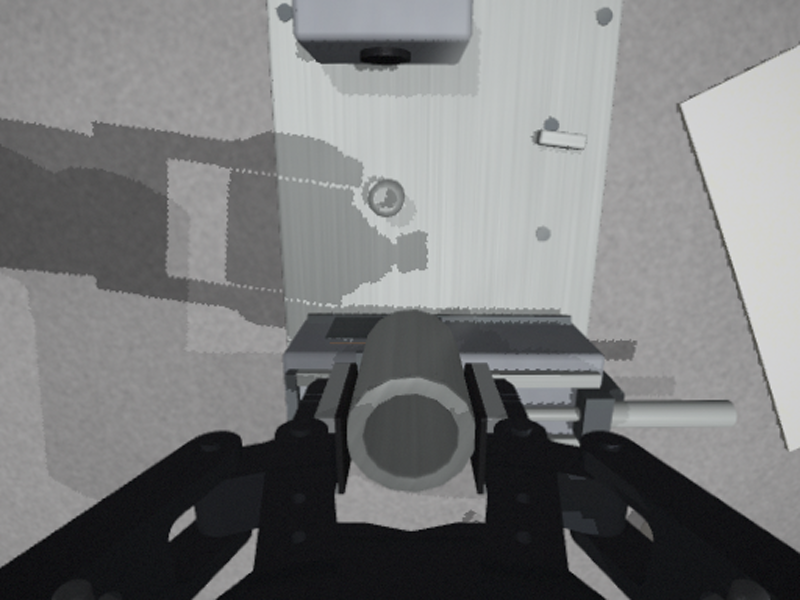

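The spigot shows at (386,198), about 3 px right of the prediction. The lamp-house face and the plate edges are visible too. I'll refine the gauge pose from this view.

```bash
cat >fit2.py <<'E'
from h import *
from scipy.optimize import least_squares
from fit import w
T=np.load('T3.npy');k=1.5625
O=[((-35,55,56),(385.5,198)),((-95,-30,16),(307,315)),((95,-30,16),(571,316)),((-95,-30,85),(285,352)),((95,-30,85),(605,352)),((-80,135,80),(294,38)),((10,135,80),(471,38))]
P=[a for a,_ in O];U=np.array([b for _,b in O],float)/k
L=[(-110,268,0),(-110,287,300),(110,620,0),(110,591,310)]
def f(q):
    r=(proj('wrist',w(q,P),T)-U).ravel();e=[]
    for gx,u,v in L:
        p=proj('wrist',w(q,[(gx,-30,16),(gx,180,16)]),T)*k
        e.append((np.interp(v,p[::-1,1] if p[0,1]>p[1,1] else p[:,1],p[::-1,0] if p[0,1]>p[1,1] else p[:,0])-u)/k)
    return np.r_[r,e]
r=least_squares(f,[545,-146,-.319],x_scale=[10,10,.1],loss='soft_l1');q=r.x
print(q.round(4),r.fun.round(1))
sp=w(q,[(-35,55,56)])[0];d=proj('wrist',[sp],T)[0]
print('spigot model',sp,'half',w(q,[(0,-65,135)]),'closed',w(q,[(-35,-65,135)]))
s1=ray('wrist',[(385.5/k,198/k)],54,T)[0];print('spigot direct',s1)
dl=np.r_[s1[:2]-T[:2,3],0]@T[:3,:3];print('tool move mm',dl[:2],'/25',dl[:2]/25)
g=cv2.cvtColor(cv2.resize(cv2.imread('pics/w3.png')[150:250,330:440],None,fx=4,fy=4),cv2.COLOR_BGR2GRAY)
c=cv2.HoughCircles(cv2.GaussianBlur(g,(9,9),2),cv2.HOUGH_GRADIENT,1.5,40,param1=60,param2=30,minRadius=30,maxRadius=100)
print(None if c is None else [((x/4+330).round(1),(y/4+150).round(1),rr/4) for x,y,rr in c[0][:4]])
E
python3 fit2.py | tail -8; cp pics/w3.png pics/w3b.png
```

```text
blue [[612. 159.  60.]]
plug [[589. 362.  68.]]
[ 5.466058e+02 -1.467924e+02 -3.221000e-01] [ 0.2 -0.1 -0.8  0.2  0.7 -0.1 -2.6  0.1  3.3  0.4 -1.8 -0.   1.2 -0.
 -2.7 -2.1  3.2  1.5]
spigot model [530.8168358  -83.54119662  56.        ] half [[ 526.0290467  -208.44947127  135.        ]] closed [[ 492.82906514 -197.36970483  135.        ]]
spigot direct [530.44237201 -83.64236841  54.        ]
tool move mm [ 49.19744073 -14.46897977] /25 [ 1.96789763 -0.57875919]
[(np.float32(385.7), np.float32(199.3), np.float32(17.85))]
```

```bash
python3 - <<'E'
from h import *
T=np.load('T3.npy');k=1.5625
z=T[2,3]+31.5
print(proj('wrist',[T[:3,3]+[0,0,31.5]],T)*k, ((ray('wrist',[(411/k,434.5/k)],z,T)[0]-T[:3,3])@T[:3,:3]))
c=np.array([[18*np.cos(a),18*np.sin(a),-31.5,1] for a in np.linspace(0,6.28,200)])@T.T
p=proj('wrist',c[:,:3],T)*k;print(p.min(0),p.max(0))
E
```

```text
[[410.24688237 441.83190164]] [  2.17558133   0.19493401 -31.49995671]
[341.07238313 378.70776831] [479.42291402 499.56175212]
```

```bash
python3 - <<'E'
import cv2
g=cv2.cvtColor(cv2.imread('pics/w3.png'),cv2.COLOR_BGR2GRAY)
print('row434',[(x,int(g[434,x])) for x in range(330,372,2)],[(x,int(g[434,x])) for x in range(450,492,2)])
print('col411',[(y,int(g[y,411])) for y in range(364,406,2)],[(y,int(g[y,411])) for y in range(464,506,2)])
print('row460',[(x,int(g[460,x])) for x in range(330,372,2)],[(x,int(g[460,x])) for x in range(450,492,2)])
E
```

```text
row434 [(330, 23), (332, 24), (334, 25), (336, 28), (338, 31), (340, 28), (342, 19), (344, 13), (346, 33), (348, 112), (350, 110), (352, 111), (354, 111), (356, 110), (358, 107), (360, 105), (362, 92), (364, 68), (366, 66), (368, 67), (370, 67)] [(450, 69), (452, 68), (454, 69), (456, 69), (458, 88), (460, 112), (462, 110), (464, 110), (466, 110), (468, 111), (470, 110), (472, 110), (474, 88), (476, 7), (478, 14), (480, 24), (482, 31), (484, 30), (486, 25), (488, 25), (490, 25)]
col411 [(364, 82), (366, 82), (368, 82), (370, 82), (372, 81), (374, 81), (376, 86), (378, 134), (380, 148), (382, 143), (384, 137), (386, 133), (388, 128), (390, 126), (392, 127), (394, 90), (396, 73), (398, 74), (400, 73), (402, 73), (404, 73)] [(464, 73), (466, 72), (468, 72), (470, 73), (472, 73), (474, 74), (476, 81), (478, 101), (480, 117), (482, 113), (484, 112), (486, 108), (488, 105), (490, 106), (492, 130), (494, 142), (496, 153), (498, 154), (500, 155), (502, 156), (504, 154)]
row460 [(330, 18), (332, 17), (334, 16), (336, 25), (338, 30), (340, 31), (342, 24), (344, 15), (346, 13), (348, 13), (350, 45), (352, 113), (354, 109), (356, 107), (358, 109), (360, 110), (362, 108), (364, 106), (366, 105), (368, 106), (370, 104)] [(450, 98), (452, 112), (454, 110), (456, 110), (458, 109), (460, 105), (462, 104), (464, 104), (466, 105), (468, 124), (470, 94), (472, 15), (474, 14), (476, 16), (478, 20), (480, 29), (482, 27), (484, 29), (486, 20), (488, 19), (490, 19)]
```

```bash
python3 -m crank '[[[0.64,-0.19,0,0,0,0,25],[0.65,-0.19,0,0,0,0,25],[0.65,-0.19,0.6,0,0,0,25],[0,0,0.9,0,0,0,25],[0,0,0.9,0,0,0,25],[0,0,0.9,0,0,0,25],[0,0,0.6,0,0,0,25],[0,0,0.3,0,0,0,25]]]'
python3 -m crank '[[[0,0,0,0,0,0,25],[0,0,0,0,0,0,25],[0,0,0,0,0,0,25],[0,0,0.1,0,0,0,25],[0,0,0.1,0,0,0,25],[0,0,0.1,0,0,0,25],[0,0,0.1,0,0,0,25],[0,0,0,0,0,0,25]]]'
```

```text
time_s: 7.5
eef_pos: [530.0, -83.0, 95.1]
ee_rot: [-0.001, 0.81, 0.586, -0.0]
force: [0.2, 0.4, -1.2]
grip_width: 0.398
grip_force: 60.0
time_s: 8.3
eef_pos: [530.2, -84.4, 85.8]
ee_rot: [-0.0, 0.811, 0.585, -0.0]
force: [0.2, -0.2, -1.8]
grip_width: 0.398
grip_force: 60.0
```

```bash
python3 -m crank '[[[0,0,0.1,0,0,0,25],[0,0,0.1,0,0,0,25],[0,0,0.1,0,0,0,25],[0,0,0.1,0,0,0,25],[0,0,0,0,0,0,25],[0,0,0,0,0,0,25],[0,0,0,0,0,0,25],[0,0,0,0,0,0,25]]]'
```

```text
time_s: 9.1
eef_pos: [530.5, -84.5, 76.4]
ee_rot: [0.0, 0.811, 0.586, 0.0]
force: [-0.2, 0.0, -2.6]
grip_width: 0.401
grip_force: 60.0
```

No contact force with the sleeve bottom below the spigot's top, so it is threaded on. Continuing down.

```bash
python3 -m crank '[[[0,0,0.2,0,0,0,25],[0,0,0.2,0,0,0,25],[0,0,0.2,0,0,0,25],[0,0,0.2,0,0,0,25],[0,0,0.2,0,0,0,25],[0,0,0.1,0,0,0,25],[0,0,0,0,0,0,25],[0,0,0,0,0,0,25]]]'
python3 -m crank '[[[0,0,0.06,0,0,0,25],[0,0,0.06,0,0,0,25],[0,0,0,0,0,0,25],[0,0,0,0,0,0,25],[0,0,0,0,0,0,25],[0,0,0,0,0,0,25],[0,0,0,0,0,0,25],[0,0,0,0,0,0,25]]]'
```

```text
time_s: 9.9
eef_pos: [530.6, -84.5, 48.9]
ee_rot: [0.0, 0.811, 0.586, 0.0]
force: [-0.3, 0.5, -2.2]
grip_width: 0.402
grip_force: 60.0
time_s: 10.7
eef_pos: [530.7, -84.6, 46.2]
ee_rot: [0.0, 0.811, 0.586, 0.0]
force: [-1.9, -0.2, 5.2]
grip_width: 0.397
grip_force: 60.7
```

Seating contact felt at z about 46. I'll press a little, release and rise.

```bash
python3 -m crank '[[[0,0,0.05,0,0,0,25],[0,0,0,0,0,0,25],[0,0,0,0,0,0,25],[0,0,0,0,0,0,25],[0,0,0,0,0,0,25],[0,0,0,0,0,0,25],[0,0,0,0,0,0,25],[0,0,0,0,0,0,25]]]'
python3 -m crank '[[[0,0,0,0,0,0,60],[0,0,0,0,0,0,60],[0,0,0,0,0,0,60],[0,0,0,0,0,0,60],[0,0,-0.5,0,0,0,60],[0,0,-1,0,0,0,60],[0,0,-1,0,0,0,60],[0,0,-1,0,0,0,60]]]'
python3 -m crank '[[[0,0,-1,0,0,0,60],[0,0,-1,0,0,0,60],[-0.5,0,-0.8,0,0,0,60],[-1,0,0,0,0,0,60],[-1,0,0,0,0,0,60],[0,0,0,0,0,0,60],[0,0,0,0,0,0,60],[0,0,0,0,0,0,60]]]'
python3 - <<'E'
from rig import *
from h import *
s=sense();T=toolT(s);np.save('T4.npy',T);im=capture('wrist');cv2.imwrite('pics/w4.png',cv2.resize(im,None,fx=1.5625,fy=1.5625,interpolation=cv2.INTER_CUBIC))
print(s['eef_pos'],proj('wrist',[[530.6,-84.2,76],[530.6,-84.2,16],[492.8,-197.4,135],[526,-208.4,135]],T)*1.5625)
E
```

```text
time_s: 11.5
eef_pos: [530.7, -84.6, 46.1]
ee_rot: [0.0, 0.811, 0.586, 0.0]
force: [-7.4, 1.7, 18.1]
grip_width: 0.397
grip_force: 62.0
time_s: 12.3
eef_pos: [530.5, -84.5, 133.9]
ee_rot: [0.0, 0.811, 0.586, 0.0]
force: [0.2, -1.1, 0.9]
grip_width: 0.702
grip_force: 0.0
time_s: 13.1
eef_pos: [511.0, -143.1, 202.4]
ee_rot: [0.0, 0.81, 0.586, 0.0]
force: [-0.2, 0.4, 0.6]
grip_width: 0.702
grip_force: 0.0
[ 511.0155072  -143.13433351  202.35968336] [[410.24156092 176.55847223]
 [410.1945273  173.75441088]
 [409.67290093 431.61382316]
 [480.94217298 431.49560946]]
```

View pics/w4.png

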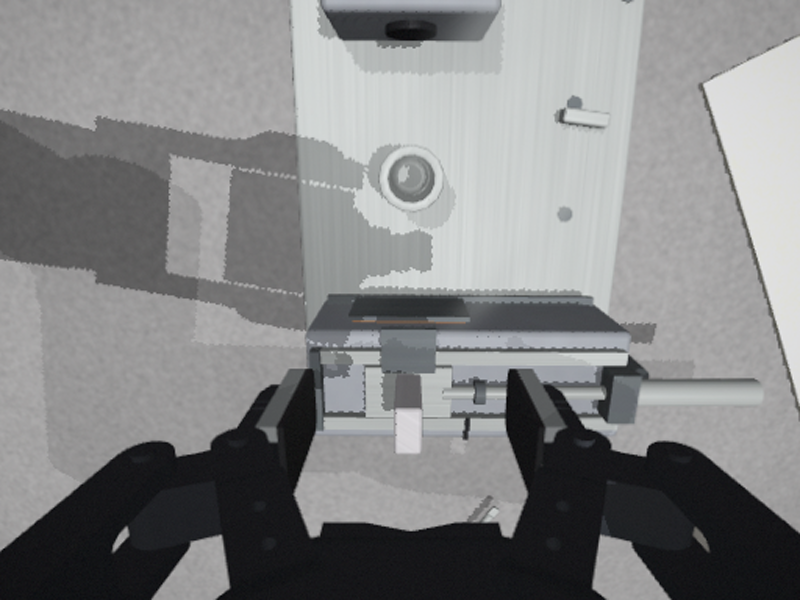

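The sleeve stands seated over the spigot at (411,178), with the spigot visible in its bore. The lug top centres at (408,430), and the bold middle mark shows near (466,429) on the rail.

```bash
python3 - <<'E'
from h import *
T=np.load('T4.npy');k=1.5625
p=ray('wrist',[(408/k,430/k)],135,T)[0];d=(p-T[:3,3])@T[:3,:3];print(p,d,d/25)
from scipy.spatial.transform import Rotation as R
print(np.degrees(np.arctan2(T[1,1],T[0,1])))
for z in(85,91):
    m=ray('wrist',[(466/k,429/k)],z,T)[0];print((m-p)@T[:3,:3])
E
```

```text
[ 492.30505667 -196.2892806   135.        ] [-56.35609366  -1.10298678  67.34708924] [-2.25424375 -0.04411947  2.69388357]
-18.287170400080413
[-29.66078846  34.93397463  50.00204269]
[-26.04224042  34.15022572  44.00264263]
```

```bash
python3 -m crank '[[[-0.75,-0.04,0,0,0,0,60],[-0.75,0,0,0,0,0,60],[-0.75,0,0.2,0,0,0,60],[0,0,0.8,0,0,0,60],[0,0,0.9,0,0,0,60],[0,0,0.9,0,0,0,60],[0,0,0.7,0,0,0,60],[0,0,0.4,0,0,0,60]]]' 50
python3 -m crank '[[[0,0,0,0,0,0,50],[0,0,0,0,0,0,40],[0,0,0,0,0,0,30],[0,0,0,0,0,0,20],[0,0,0,0,0,0,10],[0,0,0,0,0,0,5],[0,0,0,0,0,0,5],[0,0,0,0,0,0,5]]]' 50
```

```text
time_s: 13.95
eef_pos: [492.0, -196.0, 103.3]
ee_rot: [-0.001, 0.81, 0.586, -0.0]
force: [0.3, -0.2, 0.4]
grip_width: 0.7
grip_force: 0.0
time_s: 14.75
eef_pos: [492.2, -196.9, 105.2]
ee_rot: [0.0, 0.811, 0.585, 0.0]
force: [-2.7, 1.3, 5.8]
grip_width: 0.155
grip_force: 49.0
```

```bash
python3 -m crank '[[[0,0.1,0,0,0,0,5],[0,0.2,0,0,0,0,5],[0,0.25,0,0,0,0,5],[0,0.25,0,0,0,0,5],[0,0.25,0,0,0,0,5],[0,0.2,0,0,0,0,5],[0,0.1,0,0,0,0,5],[0,0,0,0,0,0,5]]]'
python3 -m crank '[[[0,0,0,0,0,0,5],[0,0,0,0,0,0,5],[0,0,0,0,0,0,5],[0,0,0,0,0,0,5],[0,0,0,0,0,0,5],[0,0,0,0,0,0,5],[0,0,0,0,0,0,5],[0,0,0,0,0,0,5]]]'
python3 - <<'E'
from rig import *
from h import *
s=sense();T=toolT(s);np.save('T5.npy',T);im=capture('wrist');a=capture('scene');sd=capture('side')
cv2.imwrite('pics/w5raw.png',im);cv2.imwrite('pics/s5raw.png',a)
k=lambda i,f:cv2.resize(i,None,fx=f,fy=f,interpolation=cv2.INTER_CUBIC)
A=k(im[120:384,100:412],1.28)[:336,:400];B=k(a[140:250,170:301],3.05)[:336,:400]
h=min(A.shape[0],B.shape[0]);cv2.imwrite('pics/v5.png',np.hstack([A[:h],B[:h]]))
d=s['eef_pos']-np.array([492.2,-196.9,105.2]);print(s['eef_pos'],s['force'],d[:2]@[np.cos(-.3205),np.sin(-.3205)],d[:2]@[-np.sin(-.3205),np.cos(-.3205)])
E
```

```text
time_s: 15.55
eef_pos: [523.8, -207.6, 105.2]
ee_rot: [-0.0, 0.811, 0.585, -0.001]
force: [-7.6, 1.6, 7.9]
grip_width: 0.158
grip_force: 49.3
time_s: 16.35
eef_pos: [523.5, -207.5, 105.3]
ee_rot: [-0.001, 0.811, 0.585, -0.001]
force: [-7.4, 1.0, 8.2]
grip_width: 0.155
grip_force: 49.3
[ 523.54002941 -207.51652893  105.25560633] [-7.40617433  1.03342304  8.19980037] 33.08877630245321 -0.20251565233750313
```

View pics/v5.png

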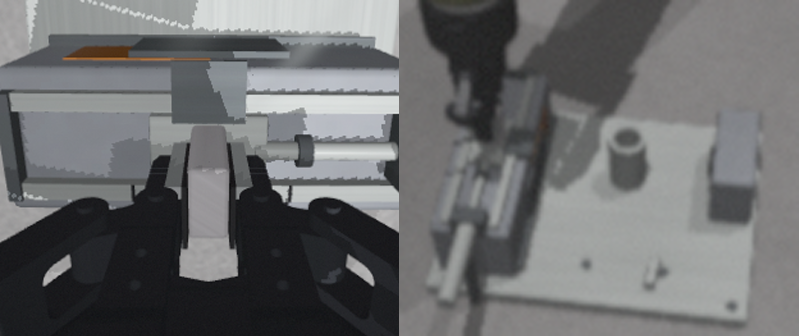

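```bash
python3 - <<'E'
from h import *
T=np.load('T5.npy');g=cv2.cvtColor(cv2.imread('pics/w5raw.png'),cv2.COLOR_BGR2GRAY)
for r in range(258,284,2):print(r,g[r,316:342].tolist())
for u in(326,327,328):print([((ray('wrist',[(u,271)],z,T)[0]-T[:3,3])@T[:3,:3]).round(1).tolist() for z in(85,91)])
# model far mark/half mark with the fits
from fit import w
E
python3 - <<'E' | tail -3
from h import *
from fit import w
T=np.load('T5.npy')
for q in([546.6058,-146.7924,-.3221],[546.1,-146.3,-.3192]):
  print(proj('wrist',w(q,[(35,-90,91),(35,-84,91),(0,-65,135)]),T).round(1).tolist())
E
```

```text
258 [174, 174, 174, 174, 173, 174, 171, 171, 163, 128, 173, 173, 171, 172, 172, 171, 168, 168, 167, 155, 133, 171, 172, 171, 172, 172]
260 [110, 107, 92, 92, 92, 91, 93, 91, 92, 96, 108, 109, 106, 93, 92, 92, 92, 92, 92, 93, 97, 108, 109, 104, 91, 92]
262 [88, 87, 87, 87, 87, 87, 85, 86, 87, 87, 87, 88, 87, 86, 87, 87, 87, 87, 88, 87, 86, 87, 87, 87, 87, 87]
264 [101, 102, 103, 102, 96, 97, 96, 97, 97, 94, 83, 84, 91, 99, 101, 101, 101, 102, 100, 102, 102, 103, 104, 103, 105, 105]
266 [194, 194, 195, 195, 195, 194, 194, 195, 193, 177, 43, 64, 135, 195, 195, 194, 195, 195, 195, 195, 195, 194, 195, 195, 195, 195]
268 [192, 195, 195, 195, 195, 195, 194, 194, 177, 92, 48, 67, 140, 195, 195, 196, 196, 196, 196, 196, 196, 196, 196, 196, 195, 196]
270 [59, 138, 190, 196, 196, 197, 197, 197, 185, 95, 45, 79, 154, 198, 197, 198, 197, 197, 197, 197, 198, 197, 198, 198, 197, 197]
272 [28, 27, 58, 136, 187, 193, 193, 193, 180, 84, 47, 78, 151, 193, 193, 194, 193, 193, 193, 193, 193, 193, 194, 194, 194, 194]
274 [27, 27, 24, 62, 142, 194, 192, 186, 172, 74, 46, 105, 176, 195, 195, 196, 195, 195, 
[... 967 characters left out ...]
scene', 'side'] [ 5.45067e+02 -1.46520e+02 -3.19000e-01] [[-0.9, -1.0], [0.6, -0.3], [-0.4, -0.6], [1.1, 0.1], [-0.0, -0.7], [-0.9, -3.1], [-2.0, 0.6], [-1.1, 0.5], [-0.6, -0.2], [-1.9, -0.0], [-1.2, 1.3], [-0.8, -0.8], [-2.1, 0.4], [0.3, -0.2], [-1.8, 0.2]]
spigot [[529.05390892 -83.32490331  16.        ]] half [[ 524.70929975 -208.24937797  135.        ]]
sleeve [[535.2832016  240.96876524  60.        ]] [[531.98501768 236.58668449  60.        ]]
ring [[406. 257.  18.]]
purpleL [[467. 167.  60.]]
purpleR [[607. 228.  60.]]
blue [[612. 159.  60.]]
plug [[589. 362.  68.]]
plug [[589. 362.  68.]]
[[328.3, 276.5], [329.0, 267.2], [268.9, 280.7]]
[[327.7, 275.9], [328.3, 266.6], [267.8, 280.0]]
```

The far-stop mark at raw (326.5,271) lies 36.4 mm ahead of the lug, which puts the travel at about 33.4 mm, in line with the TCP shift. I'll add about 1.7 mm.

```bash
python3 -m crank '[[[0,0.04,0,0,0,0,5],[0,0.03,0,0,0,0,5],[0,0,0,0,0,0,5],[0,0,0,0,0,0,5],[0,0,0,0,0,0,5],[0,0,0,0,0,0,5],[0,0,0,0,0,0,5],[0,0,0,0,0,0,5]]]'
python3 - <<'E'
from rig import *
from h import *
s=sense();T=toolT(s);g=cv2.cvtColor(capture('wrist'),cv2.COLOR_BGR2GRAY)
for r in(268,272):print(g[r,314:336].tolist())
d=s['eef_pos']-np.array([492.2,-196.9,105.2]);print(s['eef_pos'],s['force'],d[:2]@[np.cos(-.3205),np.sin(-.3205)],s['grip_force'])
for u in(323,324,325):print(u,((ray('wrist',[(u,271)],91,T)[0]-T[:3,3])@T[:3,:3]).round(1))
E
```

```text
time_s: 17.3
eef_pos: [525.1, -208.1, 105.2]
ee_rot: [-0.001, 0.811, 0.585, -0.001]
force: [-7.9, 1.1, 8.0]
grip_width: 0.154
grip_force: 49.3
[134, 188, 192, 195, 195, 195, 194, 179, 93, 47, 64, 137, 195, 195, 196, 196, 196, 196, 196, 197, 196, 196]
[26, 27, 27, 25, 60, 136, 187, 181, 85, 46, 76, 149, 193, 193, 193, 193, 193, 193, 194, 194, 194, 194]
[ 525.133561   -208.08123148  105.22466073] [-7.89324824  1.06140514  8.04762558] 34.77906663792976 49.318270683288574
323 [-21.6  34.4  14.2]
324 [-21.6  35.   14.2]
325 [-21.6  35.5  14.2]
```

```bash
python3 -c "
from rig import *
print(finish_job())"
```

```text
the job is handed in; nothing more can be done
None
```

The sleeve is fully down on the spigot and released, and the shutter is gripped and held at half travel (about 35 mm, measured two ways); I handed the job in at about 17 s of the 51 s allowed, and it returned no verdict.

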